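# Thread the guide rod into the jig and hold it

## Robot

A 6-joint arm with a two-finger parallel gripper is mounted at the origin on the work surface. World frame = base frame: x ahead of the robot, y to its left, z up, the work surface at z = 0. Lengths are in mm, angles in rad, forces in N, time in s.
With the tool pointing down it reaches from about 350 to 775 mm from the base axis. Payload 7.3 kg.
Tool frame: the origin (TCP) lies at the very end of the fingers, on their centre line; the grasp point (between the pads) lies grip_point_offset behind it (grip_point_offset is the distance from the TCP to the grasp point, in mm); x points along the fingers, z is the direction in which the jaws open and shut, and the axes are right-handed (so a half turn about x gives the same grasp; the last joint's range is limited). The gripper opens to 92 mm and grips with 3 to 60 N. Pads are 19 mm wide; open, the fingers measure 130 mm over their backs; the gripper's body (75 mm by 190 mm) begins 47 mm behind the grasp point.
Start: joints at [1.161, 0.342, 1.524, -0, 1.275, -0.146], TCP at [136.879, 506.862, 226.741] pointing down, gripper open.
Joint ranges: [-2.53, 2.53], [-0.77, 2.02], [0.04, 2.7], [-1, 4.14], [0.28, 2.66], [-3.11, 3.11]. Speed limits (rad/s): [2.57, 2.57, 3.14, 3.14, 3.14, 3.14].

## Interface

Orientations are given as [roll, pitch, yaw] about the fixed x, y, z axes, in that order (R = Rz(yaw) Ry(pitch) Rx(roll)).
In Python, from plant import * gives the robot as it stands.
- The arm moves only by the tool send_rows, never from a script. Its argument "series" is text: rows parted by semicolons, each of 5 numbers parted by spaces: the gripper's target within -1 to 1 (fully open at 1, half-way at 0, shut at -1), then the shift along the tool's x, y, z in units of 30 mm (1.0 is 30 mm), then the turn about the tool's x in units of 5 degrees (1.0 is 5 degrees). A call has 1 to 8 rows; each row is the pose to reach, as a shift and turn from the pose commanded when the call began, along the tool's axes at that moment; what a row does not reach only later rows make up. A row lasts 1/8 s, in which the tool goes at most 62.5 mm and 10.7 degrees, less where a joint would pass 70% of its speed; a pose out of reach is approached as far as the arm can. A call with a gripper value outside its range is refused whole. The fingers move at their own pace and stop on an object; the grip force is fixed at half the most. Time passes only in rows, so rows that repeat a pose let the fingers close. It gives the time, the measured TCP pose, the force and the opening at its end, in the units of the state.
- get_obs(): the state, without advancing time (a new reading comes with each control period).
- capture(name): name is "scene" or "top"; returns a dict with "pixels" (480x640x3 uint8, red, green, blue), "mtx" (3x3 intrinsics, pixels), "R" (3x3) and "t" (3): a world point X has camera coordinates R X + t. Camera axes: x right, y down, z forward; pixel columns grow to the right and rows downward; lengths in mm; the calibration is good to about 2 mm. A picture is of the moment at which its call begins. There is no depth.
- close_job(): hands the job in, once; it reports no verdict.
Trained networks look in a picture, given as the dict that the camera call returned (one of the last four; its "shot" number tells which), for a name from the list of things; names that differ only in an ending like _2 or _b are one class to them, and where a whole thing is asked for, a point or a joint stands for the part that bears it (a point fixed in the world has none). Each returns a list of dicts, best first, with "score" (0 to 1); they miss things now and then, are a little off and sometimes report something else, mostly with a low value. They report only what shows in the picture. A call takes as long as a camera call. They do not tell look-alikes from the thing itself.
- cut_out(picture, thing): "pixels" (480x640 bool, what is visible of it).
- place_of(picture, thing): "point" ([x, y, z] in mm, in world coordinates, good to about 4 mm: a listed point, or the origin of a listed thing).
The state is a dict: "time": time; "joint_positions": joint angles; "dq": joint speeds; "tau": joint torques, N m; "tool_pos": TCP position; "tcp_rot": TCP orientation; "contact_force": force on the tool from outside, world axes, zero at the start; "moment": the same for the moment, N m; "grip_width": finger opening in mm.
Only numpy, scipy, OpenCV 4.12 (cv2) and the standard library are available. Lean on these libraries where they do the work, as an engineer would, in place of code of your own. Each camera call takes 0.05 s, during which the arm holds its last target.

## Task

Lift the red-handled guide rod up and off its hook, carry it to the slide jig and thread it straight down through the upper brass bushing and then the lower one, until its tip is about halfway down the gap between the lower bushing and the jig's base plate. Finish still holding the rod there, upright in both bushings with its tip off the base plate, so that a colleague can tighten the clamp: do not let go. Leave the screwdriver, the wheel and the parts bin alone.

Things in the scene. Friction and masses are not known exactly. Their poses are not given: they have to be found in the camera images.
- guide_rod: Steel rod, 10 mm diameter (lowest 6 mm tapers to 4 mm), 115 mm long below its red handle; 90 to 185 g. Origin on the axis at the bottom tip, z up the rod. Handle: block 14 mm thick (x), 26 mm wide (y), from 115 to 185 mm above the tip. Hangs upright at the start, carried by the upper edge of the window in the handle, through which the hook passes.
- rod_grip (a point): Point on the rod's axis in the solid upper part of the handle (151 to 185 mm above the tip; 26 x 14 mm, the part to grip), 170 mm above the tip.
- rod_shoulder (a point): Point on the rod's axis at the handle's underside, 115 mm above the tip. Above it the handle is solid from 115 to 123 mm, then has a window 16 mm wide (y), open right through along x, from 123 to 151 mm.
- hook_stand: Grey stand fixed to the bench with a flat steel hook. Origin on the bench under the place where the rod hangs (to within 5 mm along the hook). Base plate 130 x 90 x 12 mm (x -40 to 90); post 16 x 24 mm at x = 68 mm, 200 mm high. The hook reaches from the post's top along the stand's -x (roughly away from the robot) and is open at that end.
- hook (a point): On the top face of the hook's arm, 200 mm above the bench, over the stand's origin. Arm 8 mm wide, 6 mm thick; at its end a lip stands 8 mm above the arm's top; the hook ends at x = -29 mm. The rod comes off when raised by 8 to 22 mm (about 15), then drawn out at that height along the stand's -x by at least 45 mm.
- jig: Jig fixed to the bench. Origin on the bench, on the vertical axis of both bushings. Base plate 130 x 90 mm (x -45 to 85), its top at 10 mm; aluminium upright 40 x 40 mm at x = 50 mm, 125 mm high; two orange lugs reach along -x (away from the robot), each with a brass bushing of 13.2 mm bore: lower from 46 to 60 mm high, upper from 111 to 125. Middle of the gap under the lower bushing: 28 mm.
- upper_mouth (a point): Centre of the upper bushing's mouth, on its top face, 125 mm above the bench.
- lower_mouth (a point): Centre of the lower bushing's mouth, on its top face, 60 mm above the bench.
- screwdriver: Loose screwdriver with a yellow handle lying on the bench, a bystander. Its x axis runs along the shaft, handle to -x.
- wheel: Loose toy-car wheel lying flat on the bench, black tyre with yellow hub, 66 mm in diameter, 31 mm high, a bystander. Origin at the centre of its underside.
- parts_bin: Loose blue parts bin with a few printed gears in it, 90 x 130 x 50 mm, a bystander. Origin at the centre of its underside.
Not all that is in view belongs to the job. What is meant by the jig is not brown, and is the smaller of those in its own colour.

How it is judged (in metres and radians):
On the way, in this order (a step that is already met when the one before it is completed fails the run):
1. the rod is held in the fingers, off the hook and clear of it (distance between rod_grip and hook above 0.06 m and contact force between guide_rod and hook_stand below 0.05 N and contact force between the fingers and guide_rod above 1 N), for 0.1 s.
2. the rod's tip is inside or below the upper bushing and still above the lower one (z of guide_rod in the frame of jig between 0.06 and 0.121 m and horizontal distance between guide_rod and upper_mouth below 0.008 m and angle between guide_rod's own z axis and vertical below 0.15 rad), for 0.1 s.
At the end, for the whole second after the job is handed in: Rod through both bushings: tip and shoulder within 6 mm of their axis, tilt under 0.08 rad; tip 14 to 40 mm above the bench (6 mm or more below the lower bushing, 4 mm or more above the base plate); still (under 0.02 m/s) and gripped by the fingers with over 1 N (z of guide_rod in the frame of jig between 0.014 and 0.04 m and horizontal distance between guide_rod and lower_mouth below 0.006 m and horizontal distance between rod_shoulder and upper_mouth below 0.006 m and angle between guide_rod's own z axis and vertical below 0.08 rad and contact force between the fingers and guide_rod above 1 N and linear speed of guide_rod below 0.02 m/s); the arm keeps its last pose, push and grip.
It fails at once if the screwdriver is moved by more than 30 mm (distance of screwdriver from where it was at the start of the episode above 0.03 m).
It fails at once if the wheel is moved by more than 30 mm (distance of wheel from where it was at the start of the episode above 0.03 m).
It fails at once if the parts bin is moved by more than 30 mm (distance of parts_bin from where it was at the start of the episode above 0.03 m).
It also fails if it takes over 53 s, if anything falls off the work surface, if the arm or the gripper's body presses on something with over 40 N, if the wrist force passes 120 N, or if a joint passes its speed limit or range.

## Working session

There is one attempt and no reset: what is moved stays moved. The work goes in short steps, Python scripts to look and compute and a tool call to move; the robot and the scene stay as the last step left them, time stands still between calls to the robot, and variables do not carry over. Pictures are saved under pics/ and viewed, and the job is handed in when it is done.

Besides the shell and the picture viewer there is one more tool, called after ">>>" by a JSON object that holds its "method" and its "body". send_rows: Moves the arm, as the interface text tells. Its arguments: {"type":"object","properties":{"series":{"type":"string"}},"required":["series"]}

```bash
ls; mkdir -p pics
python3 - <<'E'
from plant import *
import cv2,numpy as np
o=get_obs()
print({k:np.round(v,3).tolist() for k,v in o.items()})
for n in("scene","top"):
    c=capture(n)
    cv2.imwrite(f"pics/{n}0.png",c["pixels"][:,:,::-1])
    print(n,c["shot"],np.round(c["mtx"],1).tolist(),np.round(c["R"],3).tolist(),np.round(c["t"],1).tolist(), "campos",np.round(-c["R"].T@c["t"],0))
    for th in ["guide_rod","rod_grip","hook_stand","hook","jig","upper_mouth","lower_mouth","screwdriver","wheel","parts_bin"]:
        print(th,[(np.round(d["point"],1).tolist(),round(d["score"],2)) for d in place_of(c,th)])
E
```

```text
pics
{'time': 0.0, 'joint_positions': [1.161, 0.343, 1.525, -0.0, 1.275, -0.146], 'dq': [-0.0, 0.001, 0.001, 0.002, 0.001, 0.002], 'tau': [-0.002, -43.123, -24.422, 0.072, 0.056, -0.0], 'tool_pos': [136.721, 506.45, 226.043], 'tcp_rot': [3.019, 1.569, -1.957], 'contact_force': [-0.25, 0.374, 0.851], 'moment': [0.008, 0.046, 0.001], 'grip_width': 91.911}
scene 1 [[497.5, 0.0, 318.8], [0.0, 497.5, 246.9], [0.0, 0.0, 1.0]] [[0.003, 1.0, 0.014], [0.553, 0.01, -0.833], [-0.833, 0.01, -0.553]] [16.6, -210.1, 1673.3] campos [1510.  -32.  750.]
guide_rod [([498.1, 262.1, 49.1], 0.63)]
rod_grip [([496.5, 263.1, 220.3], 0.86)]
hook_stand [([490.4, 260.1, -0.6], 0.62), ([496.2, 262.7, 49.3], 0.34), ([496.0, 260.9, 219.0], 0.33)]
hook [([486.8, 257.3, 199.9], 0.77)]
jig [([552.4, -163.0, -0.2], 0.89), ([564.0, -354.2, -0.8], 0.82), ([767.5, -224.9, -4.8], 0.79)]
upper_mouth [([553.5, -161.5, 0.7], 0.74), ([769.2, -222.8, 162.8], 0.72), ([562.2, -351.8, 122.2], 0.71), ([557.2, -164.6, 122.9], 0.6)]
lower_mouth [([768.2, -226.2, 79.7], 0.8), ([559.6, -351.0, 55.4], 0.7), ([554.4, -163.8, 56.8], 0.
[... 354 characters left out ...]
 [([495.6, 261.0, 46.8], 0.52)]
rod_grip [([496.7, 258.7, 215.9], 0.42), ([719.2, 301.7, -1.2], 0.38)]
hook_stand [([488.3, 264.1, -3.2], 0.95)]
hook [([490.6, 261.6, 197.0], 0.82)]
jig [([554.5, -163.0, -0.7], 0.96), ([770.3, -225.2, -1.7], 0.65), ([558.8, -351.3, 2.8], 0.57)]
upper_mouth [([556.7, -351.1, 124.3], 0.94), ([555.8, -163.1, 123.4], 0.78), ([767.7, -223.1, 156.9], 0.7)]
lower_mouth [([549.8, -163.4, 62.8], 0.94), ([559.8, -351.1, 61.5], 0.92), ([768.3, -224.0, 78.9], 0.79), ([493.6, 258.5, 218.2], 0.52)]
screwdriver [([777.2, -6.3, 2.9], 0.75), ([488.4, 263.0, -2.9], 0.23)]
wheel [([446.1, 14.7, 1.2], 0.57), ([552.6, -164.3, 61.5], 0.43)]
parts_bin [([720.0, 297.5, 1.3], 0.79)]
```

View pics/scene0.png

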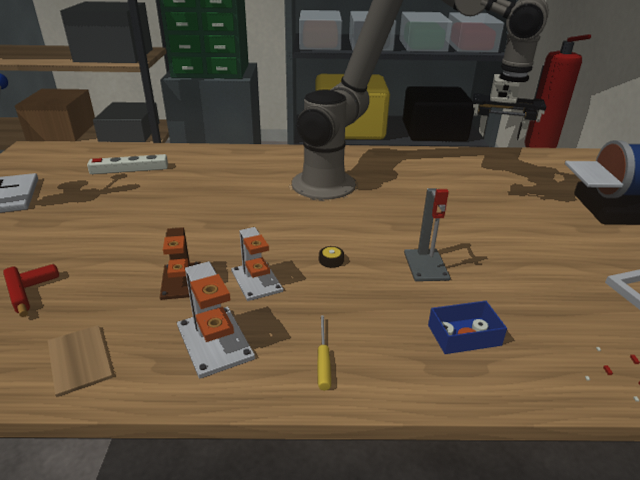

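View pics/top0.png

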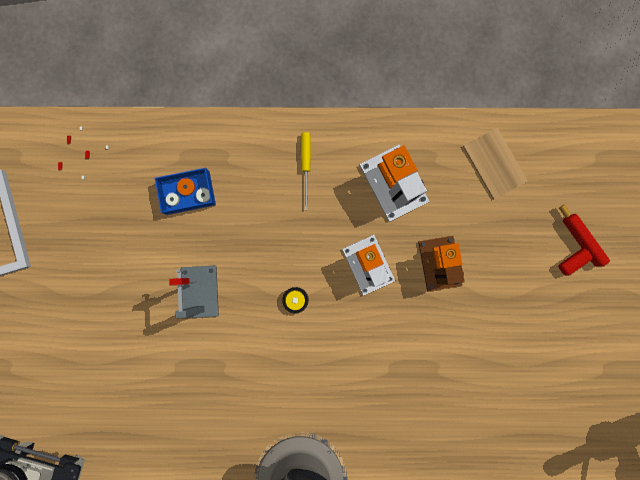

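Three candidates for the jig:
- Brown: scene (172,262), top (440,265).
- Large silver: scene (215,320), top (395,182).
- Small silver: scene (258,262), top (368,265). It isn't brown and it's the smaller of the two silver ones, so it's the one meant.

I'll confirm that in enlarged crops with a model overlay.

```bash
cat > h.py <<'E'
from plant import *
import cv2,numpy as np
def proj(c,X):
    X=np.atleast_2d(X).astype(float); p=(c["R"]@X.T).T+c["t"]; q=(c["mtx"]@p.T).T
    return q[:,:2]/q[:,2:]
def fr(x,y,yaw,P):
    P=np.atleast_2d(P).astype(float); s,k=np.sin(yaw),np.cos(yaw)
    return np.c_[x+k*P[:,0]-s*P[:,1], y+s*P[:,0]+k*P[:,1],P[:,2]]
def ray(c,uv):
    d=c["R"].T@np.linalg.solve(c["mtx"],[uv[0],uv[1],1]); return -c["R"].T@c["t"],d
def atz(c,uv,z):
    o,d=ray(c,uv); return o+d*(z-o[2])/d[2]
def tri(obs):
    A=np.zeros((3,3));b=np.zeros(3)
    for c,uv in obs:
        o,d=ray(c,uv);d=d/np.linalg.norm(d);M=np.eye(3)-np.outer(d,d);A+=M;b+=M@o
    return np.linalg.solve(A,b)
def crop(c,u,v,w,h,s,name,lines=[]):
    im=c["pixels"][v:v+h,u:u+w,::-1].copy(); im=cv2.resize(im,None,fx=s,fy=s,interpolation=cv2.INTER_CUBIC)
    for P,col in lines:
        q=((proj(c,P)-[u,v]+.5)*s-.5); cv2.polylines(im,[np.round(q*8).astype(np.int32)],False,col,1,cv2.LINE_AA,3)
    cv2.imwrite("pics/"+name,im); return im
E
python3 - <<'E'
from h import *
a=capture("scene");b=capture("top")
np.save("/tmp/ab.npy",[a,b],allow_pickle=True)
i1=crop(a,225,220,70,85,7,"x.png");i2=crop(b,325,225,85,80,7,"y.png")
H=max(i1.shape[0],i2.shape[0])
f=lambda i:cv2.copyMakeBorder(i,0,H-i.shape[0],0,0,cv2.BORDER_CONSTANT)
o=np.hstack([f(i1),f(i2)]);print(o.shape);cv2.imwrite("pics/jig.png",cv2.resize(o,(800,int(H*800/o.shape[1]))))
i1=crop(a,395,180,70,110,5,"x.png");i2=crop(b,130,255,100,75,5,"y.png")
H=max(i1.shape[0],i2.shape[0]);o=np.hstack([f(i1),f(i2)]);print(o.shape);cv2.imwrite("pics/hook.png",cv2.resize(o,(800,int(H*800/o.shape[1]))))
E
```

```text
(595, 1085, 3)
(550, 850, 3)
```

View pics/jig.png

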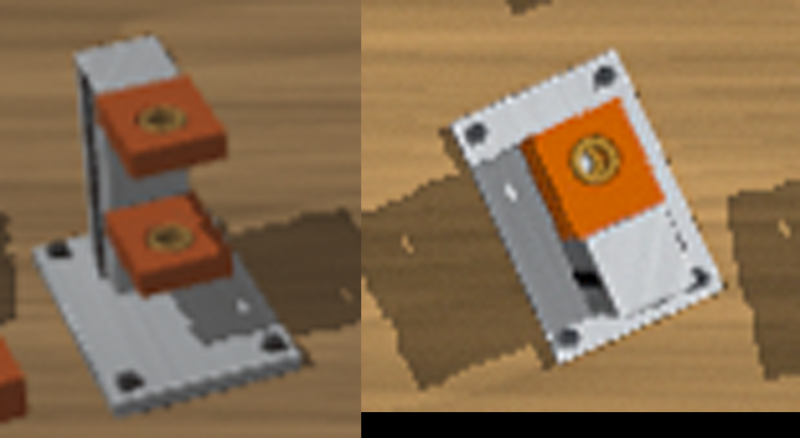

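View pics/hook.png

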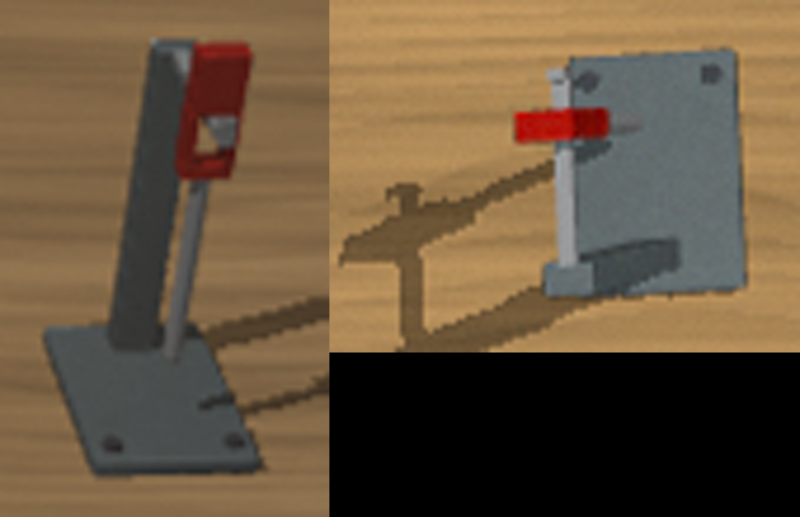

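The crops confirm it: the small silver jig has its upper bushing at about (256,243) in scene and (370,256) in top. The rod hangs on the grey stand by the window in its handle, and the hook opens away from the robot. Next I'll fit the poses.

```bash
cat > fit.py <<'E'
from h import *
from scipy.optimize import least_squares
a,b=np.load("/tmp/ab.npy",allow_pickle=True)
sc=7*800/1085
S=lambda x,y:(225+x/sc-.5,220+y/sc-.5); T=lambda x,y:(325+(x-361)/sc-.5,225+y/sc-.5)
hw=45
obsj=[(b,T(612,50),(-45,45,10)),(b,T(453,128),(-45,-45,10)),(b,T(722,283),(85,45,10)),(b,T(560,362),(85,-45,10)),
(b,T(595,158),(0,0,125)),(a,S(162,119),(0,0,125)),(a,S(171,237),(0,0,60)),
(a,S(115,405),(-45,-45,10)),(a,S(300,355),(-45,45,10)),(a,S(33,255),(85,-45,10))]
# candidate handedness: choose by residual
def fit(obs,x0,yaws):
    best=None
    for y0 in yaws:
        r=least_squares(lambda p:np.concatenate([proj(c,fr(p[0],p[1],p[2],P))[0]-uv for c,uv,P in obs]),[*x0,y0])
        if best is None or r.cost<best.cost:best=r
    return best
flip=[(c,uv,(P[0],-P[1],P[2])) for c,uv,P in obsj]
for o in(obsj,flip):
    r=fit(o,(555,-163),[0,1.5,3.1,-1.5]);print(r.x,r.cost);print(np.round(r.fun.reshape(-1,2),1).tolist())
for c in(a,b):
    print("each", [np.round(least_squares(lambda p:np.concatenate([proj(c,fr(p[0],p[1],p[2],P))[0]-uv for cc,uv,P in obsj+flip if cc is c and P[1]==0]),[555,-163,0]).x[:2],1)])
print("tri um",tri([obsj[4][:2],obsj[5][:2]]))
s2=5*800/850
S2=lambda x,y:(395+x/s2-.5,180+y/s2-.5); T2=lambda x,y:(130+(x-329)/s2-.5,255+y/s2-.5)
obsh=[(b,T2(737,50),(-40,-45,12)),(b,T2(747,290),(90,-45,12)),(b,T2(570,60),(-40,45,12)),
(a,S2(98,470),(-40,-45,12)),(a,S2(260,463),(-40,45,12)),(a,S2(44,328),(90,-45,12)),(b,T2(543,296),(76,12,200)),(a,S2(151,40),(76,-12,200))]
flip=[(c,uv,(P[0],-P[1],P[2])) for c,uv,P in obsh]
for o in(obsh,flip):
    r=fit(o,(490,261),[0,1.5,3.1,-1.5]);print(r.x,r.cost);print(np.round(r.fun.reshape(-1,2),1).tolist())
E
python3 fit.py
```

```text
[ 556.39212476 -168.44455542   -2.39362067] 1723.8489591973007
[[-4.9, -1.8], [0.2, 6.9], [8.7, -9.5], [14.3, -0.8], [2.5, 0.3], [-1.9, 0.7], [-2.0, 0.9], [36.3, -14.0], [-29.6, 11.7], [19.9, -8.1]]
[ 556.13625751 -163.12022183   -2.71733405] 2441.2797865751872
[[-31.1, 14.2], [31.7, -15.2], [-31.4, 15.8], [32.2, -14.0], [0.2, 0.4], [0.5, 0.7], [0.3, 0.8], [0.0, 0.8], [0.5, 0.8], [0.1, -0.5]]
each [array([ 553.1, -164.3])]
each [array([ 557.1, -162.6])]
tri um [ 557.05303508 -163.18848237  127.34412874]
[491.22441452 257.26372658  -2.43079961] 2898.086440625767
[[-39.9, 16.5], [-9.4, 4.8], [22.9, -8.6], [36.1, -10.8], [-20.8, 4.7], [8.0, -2.4], [32.4, -11.2], [-10.1, 1.6]]
[492.85882674 259.68784897   3.20051008] 1.436266003300269
[[-0.1, -0.4], [-0.1, 0.0], [0.0, -0.6], [-0.6, -0.8], [0.9, -0.3], [0.0, -0.0], [0.5, 0.4], [0.1, 0.2]]
```

```bash
cat >> fit.py <<'E'
print("----")
oj=[(c,uv,(P[0],-P[1] if c is a else P[1],P[2])) for c,uv,P in obsj]
for sub in (oj,[o for o in oj if o[0] is a],[o for o in oj if o[0] is b]):
    r=fit(sub,(555,-163),[-2.7]);print(r.x,r.cost);print(np.round(r.fun.reshape(-1,2),1).tolist())
oh=flip
for sub in (oh,[o for o in oh if o[0] is a],[o for o in oh if o[0] is b]):
    r=fit(sub,(490,260),[3.2]);print(r.x,r.cost)
# rod: mask
for n,c in(("a",a),("b",b)):
    for th in ("guide_rod",):
        m=cut_out(c,th)
        print(n,[(round(d["score"],2),int(d["pixels"].sum())) for d in m])
E
sed -i 's/a,b=np.load.*/a,b=capture("scene"),capture("top")/' fit.py
python3 fit.py | sed -n '/----/,$p'
```

```text
----
[ 555.93062343 -163.05580846   -2.70564405] 3.4349655695708767
[[0.6, -0.1], [-0.5, -0.6], [1.1, 1.0], [0.4, 0.6], [0.2, 0.5], [0.5, 0.6], [0.3, 0.8], [0.4, 0.8], [0.7, 0.5], [-0.2, -0.3]]
[ 553.96053807 -164.07443915   -2.70690533] 0.561132933728695
[[0.2, 0.1], [-0.0, 0.3], [-0.0, 0.2], [0.3, 0.0], [-0.4, -0.8]]
[ 556.59199144 -162.06795021   -2.70108977] 1.362785268292943
[[0.1, -0.4], [-0.9, -0.7], [0.8, 0.6], [0.2, 0.3], [-0.2, 0.2]]
[492.85882674 259.68784897   3.20051008] 1.4362660033003667
[493.85202837 259.30302481   3.20304899] 0.847668653743725
[492.62091632 259.86397796   3.19871531] 0.4123404654600066
a [(0.71, 400)]
b [(0.44, 155)]
```

```bash
cat >> h.py <<'E'
from scipy.spatial.transform import Rotation as Ro
def toolR(o=None):
    o=o or get_obs(); return Ro.from_euler("xyz",o["tcp_rot"]).as_matrix()
E
python3 - <<'E'
from h import *
import plant
print([n for n in dir(plant) if not n.startswith("__")])
try: print(grip_point_offset)
except Exception as e: print(e)
print(np.round(toolR(),3))
a=capture("scene");b=capture("top")
for n,c in(("a",a),("b",b)):
    m=cut_out(c,"guide_rod")[0]["pixels"]; 
    px=c["pixels"].astype(int); red=m&(px[...,0]>90)&(px[...,1]<60)
    ys,xs=np.where(m);print(n,m.sum(),xs.min(),xs.max(),ys.min(),ys.max())
    # overlays
def box(z0,z1,hx,hy): 
    q=[(-hx,-hy),(hx,-hy),(hx,hy),(-hx,hy),(-hx,-hy)]
    return [(x,y,z0) for x,y in q]+[(x,y,z1) for x,y in q]
X,Y,yaw=492.9,259.7,3.2005
L=[]
for dx in(0,):
    L.append((fr(X,Y,yaw,[(p[0]+dx,p[1],p[2]+49) for p in box(115,185,7,13)]),(255,255,0)))
    L.append((fr(X,Y,yaw,[(dx,0,49),(dx,0,164)]),(0,255,255)))
L.append((fr(X,Y,yaw,[(-29,-4,208),(-29,4,208),(60,4,200),(60,-4,200)]),(0,255,0)))
L.append((fr(X,Y,yaw,[(-40,-45,12),(90,-45,12),(90,45,12),(-40,45,12),(-40,-45,12)]),(0,255,0)))
i1=crop(a,405,180,60,105,6,"x.png",L);i2=crop(b,160,255,70,75,6,"y.png",L)
H=630;f=lambda i:cv2.copyMakeBorder(i,0,H-i.shape[0],0,0,cv2.BORDER_CONSTANT)
o=np.hstack([f(i1),f(i2)]);cv2.imwrite("pics/hook2.png",cv2.resize(o,(742,599)));
E
```

```text
['Unreachable', 'capture', 'close_job', 'cut_out', 'get_obs', 'grip_point_offset', 'place_of']
18.8
[[ 0.    -0.965  0.261]
 [ 0.     0.261  0.965]
 [-1.     0.     0.   ]]
a 455 430 447 189 254
b 155 169 195 278 285
```

View pics/hook2.png

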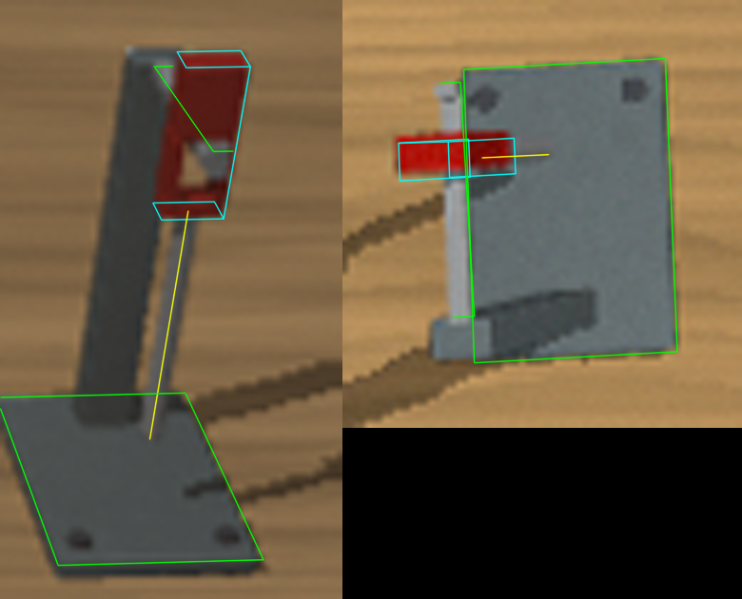

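The overlay fits the stand and rod, and puts the rod at about (494.5, 260) with its handle top at z≈234. I'll travel above the rod with the jaws along the stand's y.

>>> {"method": "send_rows", "body": {"series": "1 -1 -1.5 -0.5 -0.4; 1 -1.8 -3.3 -1.2 -0.9; 1 -1.8 -5.1 -1.8 -1.4; 1 -1.8 -6.9 -2.4 -1.9; 1 -1.8 -8.7 -3.1 -2.4; 1 -1.8 -10.4 -3.7 -2.9; 1 -1.8 -12.1 -4.3 -3.3; 1 -1.8 -13.65 -4.83 -3.7"}}

```text
time: 2.6
tool_pos: [495.9, 258.8, 280.8]
tcp_rot: [-0.863, 1.57, 0.767]
contact_force: [0.3, 0.9, 1.1]
grip_width: 91.9
```

>>> {"method": "send_rows", "body": {"series": "1 0 0 0 0; 1 0 0 0 0; 1 0 0 0 0"}}

```text
time: 2.98
tool_pos: [493.5, 261.0, 281.0]
tcp_rot: [-0.245, 1.57, 1.386]
contact_force: [-0.1, -0.1, -0.1]
grip_width: 91.5
```

Run:
```python
from h import *
o=get_obs();print(o["time"],np.round(o["tool_pos"],1),np.round(o["joint_positions"],2),np.round(o["contact_force"],2));print(np.round(toolR(o),3))
a=capture("scene");b=capture("top")
i1=crop(a,370,120,130,110,5,"x.png");i2=crop(b,120,220,110,110,5,"y.png")
o=np.hstack([i1,i2]);cv2.imwrite("pics/over.png",cv2.resize(o,(800,int(o.shape[0]*800/o.shape[1]))));
for c in(a,b):
  for th in("rod_grip","guide_rod","hook"): print(th,[(np.round(d["point"],1).tolist(),round(d["score"],2)) for d in place_of(c,th)])
```

```text
2.975 [493.5 261.  281. ] [ 0.35  0.37  1.33  0.    1.44 -1.28] [-0.06 -0.14 -0.09]
[[ 0.    -0.998 -0.06 ]
 [ 0.    -0.06   0.998]
 [-1.    -0.     0.   ]]
rod_grip [([492.8, 258.2, 223.7], 0.74)]
guide_rod [([497.1, 260.5, 48.0], 0.95)]
hook [([486.2, 263.0, 200.8], 0.75)]
rod_grip []
guide_rod []
hook []
```

View pics/over.png

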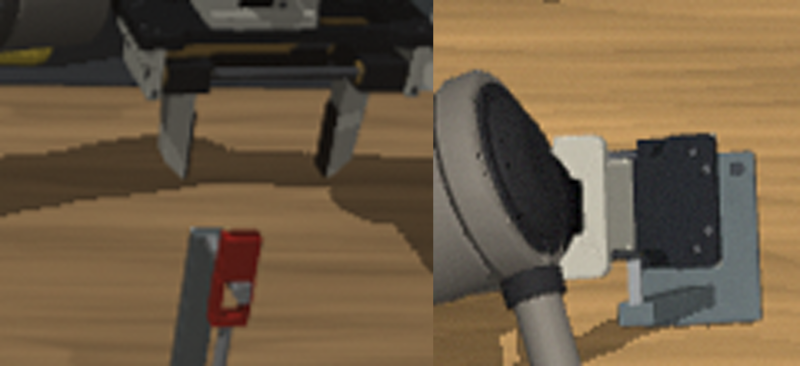

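The scene view shows the fingers straddling the handle, with their tips at about (183,178) and (325,175) in the crop. Going down to grasp it.

>>> {"method": "send_rows", "body": {"series": "1 0.4 -0.05 0 0; 1 0.8 -0.05 0 0; 1 1.2 -0.05 0 0; 1 1.6 -0.05 0 0; 1 2.0 -0.05 0 0; 1 2.4 -0.05 0 0; 1 2.65 -0.05 0 0; 1 2.65 -0.05 0 0"}}

```text
time: 4.38
tool_pos: [495.7, 260.2, 200.6]
tcp_rot: [1.794, 1.57, -2.86]
contact_force: [0.3, -0.4, -0.8]
grip_width: 91.7
```

Run:
```python
from h import *
o=get_obs();print(o["time"],np.round(o["tool_pos"],1),np.round(o["contact_force"],2))
a=capture("scene")
crop(a,390,140,90,100,6,"down.png")
```

```text
4.375 [495.7 260.2 200.6] [ 0.28 -0.44 -0.78]
```

View pics/down.png

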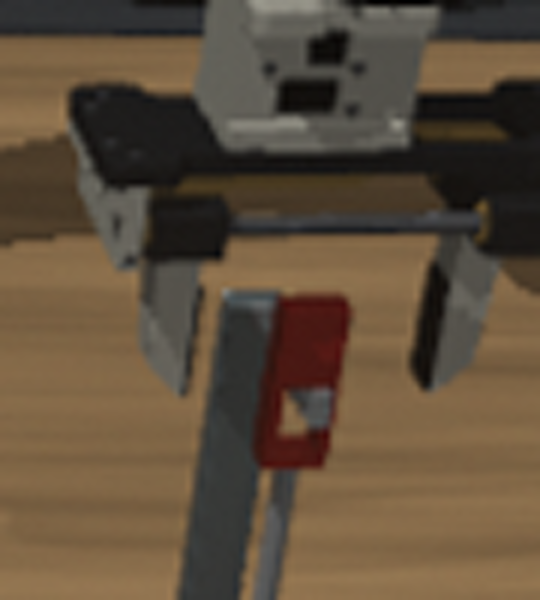

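The handle sits between the fingers, centred at about (312,330) in the crop. Closing now.

>>> {"method": "send_rows", "body": {"series": "-1 0 0 0 0; -1 0 0 0 0; -1 0 0 0 0; -1 0 0 0 0; -1 0 0 0 0; -1 0 0 0 0; -1 0 0 0 0; -1 0 0 0 0"}}

```text
time: 5.42
tool_pos: [496.0, 260.4, 201.3]
tcp_rot: [-0.651, 1.57, 0.979]
contact_force: [-0.2, 0.5, -0.1]
grip_width: 25.7
```

>>> {"method": "send_rows", "body": {"series": "-1 0 0 0 0; -1 0 0 0 0; -1 0 0 0 0; -1 0 0 0 0"}}

```text
time: 5.92
tool_pos: [495.9, 260.3, 201.2]
tcp_rot: [-0.328, 1.571, 1.301]
contact_force: [-0.5, 0.5, -0.3]
grip_width: 25.9
```

Run:
```python
from h import *
o=get_obs();print(o["time"],np.round(o["tool_pos"],1),np.round(o["contact_force"],2),o["grip_width"])
a=capture("scene")
crop(a,390,140,90,120,5,"closed.png")
```

```text
5.925 [495.9 260.3 201.2] [-0.52  0.49 -0.29] 25.904550488133133
```

View pics/closed.png

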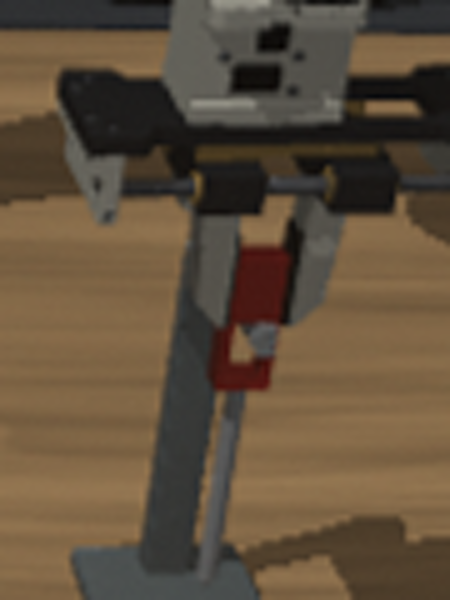

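Gripped at 25.9 mm wide. Lifting 15 mm.

>>> {"method": "send_rows", "body": {"series": "-1 -0.15 0 0 0; -1 -0.3 0 0 0; -1 -0.4 0 0 0; -1 -0.5 0 0 0; -1 -0.5 0 0 0; -1 -0.5 0 0 0"}}

```text
time: 6.72
tool_pos: [495.9, 260.2, 216.1]
tcp_rot: [1.52, 1.571, -3.134]
contact_force: [-0.2, 0.9, -0.8]
grip_width: 25.7
```

Run:
```python
from h import *
o=get_obs();print(o["time"],np.round(o["tool_pos"],1),np.round(o["contact_force"],2),o["grip_width"])
a=capture("scene")
crop(a,390,130,90,120,5,"lift.png")
```

```text
6.725 [495.9 260.2 216.1] [-0.16  0.91 -0.84] 25.683230394541678
```

View pics/lift.png

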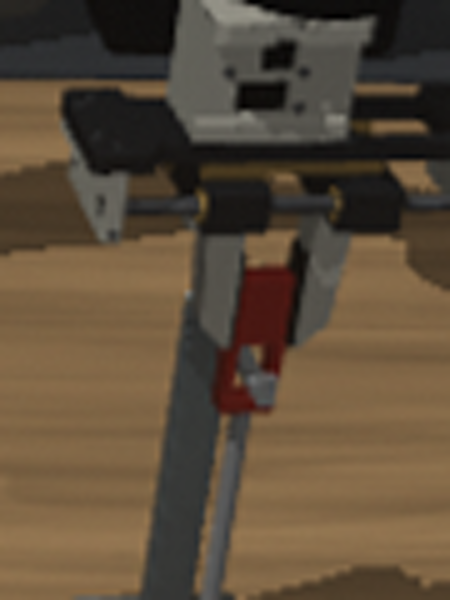

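The window has risen over the hook, with clearance above and below. Drawing out along the hook for 90 mm.

>>> {"method": "send_rows", "body": {"series": "-1 0 -0.3 0 0; -1 0 -0.7 0 0; -1 0 -1.1 0 0; -1 0 -1.5 0 0; -1 0 -1.9 0 0; -1 0 -2.3 0 0; -1 0 -2.7 0 0; -1 0 -3 0 0"}}

```text
time: 7.78
tool_pos: [586.5, 265.6, 216.1]
tcp_rot: [0.932, 1.571, 2.562]
contact_force: [-0.9, -0.1, -0.9]
grip_width: 25.6
```

Run:
```python
from h import *
o=get_obs();print(o["time"],np.round(o["tool_pos"],1),np.round(o["contact_force"],2),o["grip_width"])
a=capture("scene")
crop(a,380,130,110,150,4,"out.png")
```

```text
7.775 [586.5 265.6 216.1] [-0.88 -0.1  -0.93] 25.588037026773705
```

View pics/out.png

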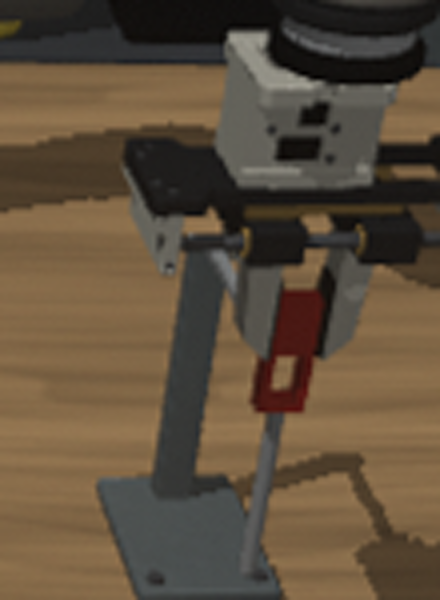

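The rod is off and clear of the hook. I'll raise it 93 mm, putting the tip at about 155, then travel to above the jig.

>>> {"method": "send_rows", "body": {"series": "-1 -0.6 0 0 0; -1 -1.3 0 0 0; -1 -2 0 0 0; -1 -2.6 0 0 0; -1 -3.1 0 0 0; -1 -3.1 0.1 -0.7 0; -1 -3.1 0.2 -1.7 0; -1 -3.1 0.4 -2.7 0"}}

```text
time: 8.82
tool_pos: [578.0, 182.0, 308.1]
tcp_rot: [1.955, 1.569, -2.699]
contact_force: [0.3, -0.4, -0.8]
grip_width: 25.5
```

>>> {"method": "send_rows", "body": {"series": "-1 0 0.2 -1.4 0; -1 0 0.4 -2.8 0; -1 0 0.6 -4.2 0; -1 0 0.8 -5.6 0; -1 0 1 -7 0; -1 0 1.2 -8.4 0; -1 0 1.35 -9.8 0; -1 0 1.45 -10.9 0"}}

```text
time: 9.82
tool_pos: [553.0, -147.5, 308.3]
tcp_rot: [1.408, 1.569, 3.036]
contact_force: [0.1, -0.6, -1.8]
grip_width: 25.9
```

>>> {"method": "send_rows", "body": {"series": "-1 0 0.04 -0.4 0; -1 0 0.04 -0.6 0; -1 0 0.04 -0.6 0; -1 0 0.04 -0.6 0; -1 0 0.04 -0.6 0"}}

```text
time: 10.45
tool_pos: [554.5, -162.2, 309.3]
tcp_rot: [-0.918, 1.571, 0.713]
contact_force: [0.6, 1.1, -1.0]
grip_width: 25.9
```

Run:
```python
from h import *
o=get_obs();print(o["time"],np.round(o["tool_pos"],1),np.round(o["contact_force"],2),o["grip_width"],np.round(o["joint_positions"],2));print(np.round(toolR(o),3))
a=capture("scene");b=capture("top")
i1=crop(a,210,140,100,150,4,"x.png");i2=crop(b,310,180,100,150,4,"y.png")
cv2.imwrite("pics/jigover.png",np.hstack([i1,i2]))
for c in(a,b):
  for th in("rod_grip","guide_rod","rod_shoulder","upper_mouth","lower_mouth"): print(th,[(np.round(d["point"],1).tolist(),round(d["score"],2)) for d in place_of(c,th)])
```

```text
10.45 [ 554.5 -162.2  309.3] [ 0.58  1.05 -0.96] 25.94332803982789 [-0.42  0.4   1.22  0.    1.53 -2.05]
[[ 0.    -0.998 -0.06 ]
 [ 0.    -0.06   0.998]
 [-1.    -0.     0.   ]]
rod_grip [([553.5, -161.8, 329.7], 0.72)]
guide_rod [([558.4, -161.1, 156.8], 0.76)]
rod_shoulder [([555.6, -160.1, 270.3], 0.59), ([554.1, -160.0, 156.5], 0.15)]
upper_mouth [([557.5, -165.3, 124.4], 0.98), ([771.7, -227.2, 164.3], 0.65), ([561.9, -351.8, 123.8], 0.63), ([552.4, -162.6, 329.9], 0.23)]
lower_mouth [([553.5, -164.4, 55.8], 0.83), ([772.3, -226.0, 77.7], 0.69), ([555.4, -159.2, 274.4], 0.68)]
rod_grip []
guide_rod []
rod_shoulder []
upper_mouth [([556.0, -352.4, 124.0], 0.82), ([769.7, -226.2, 157.7], 0.65), ([551.9, -160.9, 0.6], 0.52)]
lower_mouth [([553.9, -165.2, 60.7], 0.97), ([767.7, -230.0, 75.4], 0.75)]
```

View pics/jigover.png

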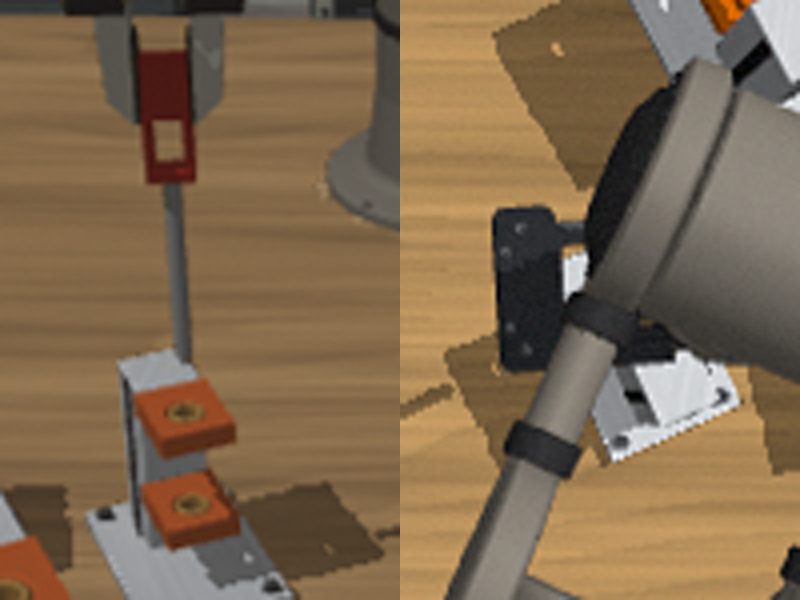

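The scene view shows the rod above the bushings, its tip at about (256,230) and the upper mouth at about (256,243). The arm blocks the top view. I'll measure the rod relative to the jig in the scene camera.

Run:
```python
from h import *
a=capture("scene")
np.save("/tmp/a2.npy",[a],allow_pickle=True)
i=crop(a,235,180,40,75,10,"x.png")
i2=crop(a,235,145,40,75,10,"y.png")
i=cv2.resize(np.hstack([i2,i]),None,fx=.8,fy=.8)
for k in range(0,600,40): cv2.putText(i,str(k),(0,k),0,.35,(255,255,255),1)
cv2.imwrite("pics/tip.png",i)
```

```text
(no output)
```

View pics/tip.png

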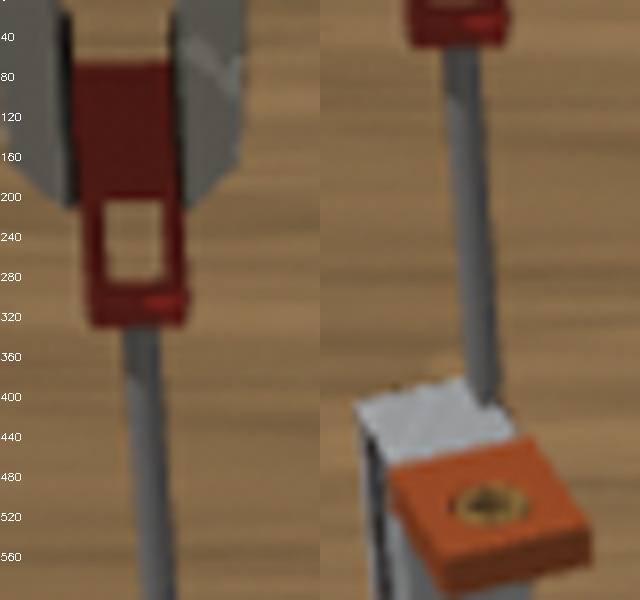

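Run:
```python
from h import *
a=np.load("/tmp/a2.npy",allow_pickle=True)[0]
q=lambda x,y,v0,x0:(235+(x-x0)/8-.5,v0+y/8-.5)
M=q(490,505,180,320);print("mouth",M,atz(a,M,125))
for z in(155,157,159):
  print(z,"tip",np.round(atz(a,q(485,403,180,320),z),1),"shoulder",np.round(atz(a,q(461,48,180,320),z+115),1),"handletop front edge",np.round(atz(a,q(122,62,145,0),z+185),1))
# edge based rod axis columns
px=a["pixels"].astype(float)
print(proj(a,[[554.5,-162.2,157],[554.5,-162.2,272],[561.5,-162.2,342],[547.5,-162.2,342],[561,-162,272]]))
for v in range(188,226,6): print(v,px[v,246:264].mean(1).round().astype(int))
```

```text
mouth (255.75, 242.625) [ 553.67899683 -164.78758041  125.        ]
155 tip [ 546.7 -165.2  155. ] shoulder [ 553.  -164.4  270. ] handletop front edge [ 539.7 -166.6  340. ]
157 tip [ 549.9 -164.8  157. ] shoulder [ 557.  -163.9  272. ] handletop front edge [ 544.4 -165.9  342. ]
159 tip [ 553.2 -164.3  159. ] shoulder [ 561.  -163.3  274. ] handletop front edge [ 549.2 -165.3  344. ]
[[256.06152039 230.95249422]
 [253.03535945 184.98832195]
 [250.63066315 155.57161397]
 [251.38260593 152.85746593]
 [252.80224012 186.36786025]]
188 [ 99  98 100 103  76  63  67  67  63  92 100  99 100 100 100 101 101 102]
194 [102 103 102 103  95  93  88  74  64  81 100 104 103 104 104 104 105 106]
200 [105 104 104 105 106  97  89  80  67  69  97 105 104 103 104 103 104 104]
206 [106 106 106 106 106 100  93  85  72  61  97 107 106 105 106 104 105 104]
212 [102 103 103 103 102 103  98  89  77  67  71  97 104 103 103 103 103 102]
218 [105 106 106 106 106 106 101  94  83  71  62  99 109 108 108 108 109 109]
224 [ 97  98 100 103 107 108 101  95  87  75  65  85 106 109 109 109 110 110]
```

Scene and top agree. The rod has to go about 3.3 mm further in +x, and y is right to within about 0.5 mm. I'll shift it and lower the tip to just above the mouth.

>>> {"method": "send_rows", "body": {"series": "-1 0 -0.11 0 0; -1 0.2 -0.11 0 0; -1 0.4 -0.11 0 0; -1 0.6 -0.11 0 0; -1 0.83 -0.11 0 0; -1 0.83 -0.11 0 0; -1 0.83 -0.11 0 0"}}

```text
time: 11.98
tool_pos: [557.7, -162.9, 284.4]
tcp_rot: [-1.708, 1.571, -0.078]
contact_force: [-0.1, 0.1, -1.1]
grip_width: 25.7
```

Run:
```python
from h import *
o=get_obs();print(o["time"],np.round(o["tool_pos"],1),np.round(o["contact_force"],2))
a=capture("scene")
np.save("/tmp/a2.npy",[a],allow_pickle=True)
crop(a,230,190,55,75,8,"tip2.png")
x,y,z=o["tool_pos"]
i=cv2.imread("pics/tip2.png")
cv2.imwrite("pics/tip2.png",i)
```

```text
11.975 [ 557.7 -162.9  284.4] [-0.09  0.15 -1.07]
```

View pics/tip2.png

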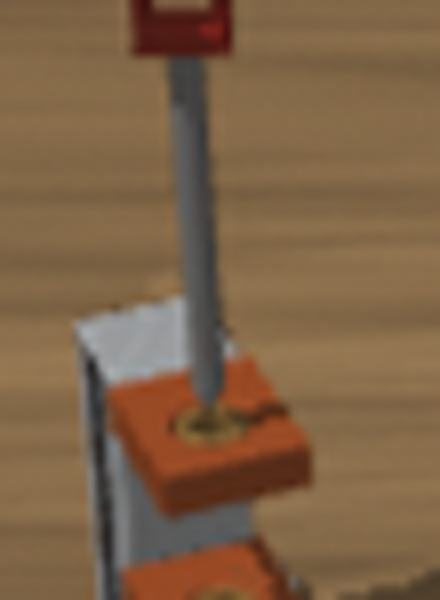

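The tip at crop (209,403) is right over the mouth centre at (210,426), and the offset matches the 7 mm of height. Lowering gently while watching the force.

>>> {"method": "send_rows", "body": {"series": "-1 0.12 0 0 0; -1 0.24 0 0 0; -1 0.36 0 0 0; -1 0.48 0 0 0; -1 0.6 0 0 0; -1 0.6 0 0 0"}}

```text
time: 12.78
tool_pos: [557.5, -162.7, 265.9]
tcp_rot: [0.955, 1.57, 2.585]
contact_force: [-0.6, 0.2, -1.6]
grip_width: 25.7
```

Run:
```python
from h import *
o=get_obs();print(o["time"],np.round(o["tool_pos"],1),np.round(o["contact_force"],2),np.round(o["moment"],2))
a=capture("scene")
crop(a,230,190,55,75,8,"in1.png")
```

```text
12.775 [ 557.5 -162.7  265.9] [-0.58  0.22 -1.55] [0.06 0.01 0.03]
```

View pics/in1.png

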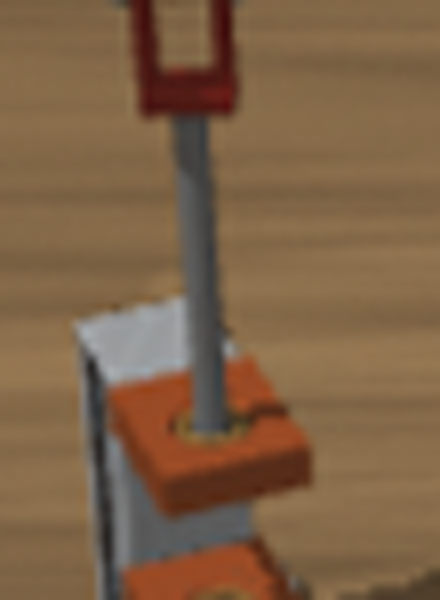

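The rod is in the upper bore with no contact force, and the tip is at about 114. Continuing down to just above the lower mouth.

>>> {"method": "send_rows", "body": {"series": "-1 0.2 0 0 0; -1 0.4 0 0 0; -1 0.6 0 0 0; -1 0.8 0 0 0; -1 1.0 0 0 0; -1 1.2 0 0 0; -1 1.4 0 0 0; -1 1.5 0 0 0"}}

```text
time: 13.82
tool_pos: [557.5, -162.8, 220.8]
tcp_rot: [0.919, 1.57, 2.548]
contact_force: [0.6, 0.3, -1.1]
grip_width: 25.6
```

Run:
```python
from h import *
o=get_obs();print(o["time"],np.round(o["tool_pos"],1),np.round(o["contact_force"],2),np.round(o["moment"],2))
a=capture("scene")
crop(a,230,205,60,75,8,"in2.png")
```

```text
13.825 [ 557.5 -162.8  220.8] [ 0.59  0.34 -1.06] [ 0.04 -0.02 -0.01]
```

View pics/in2.png

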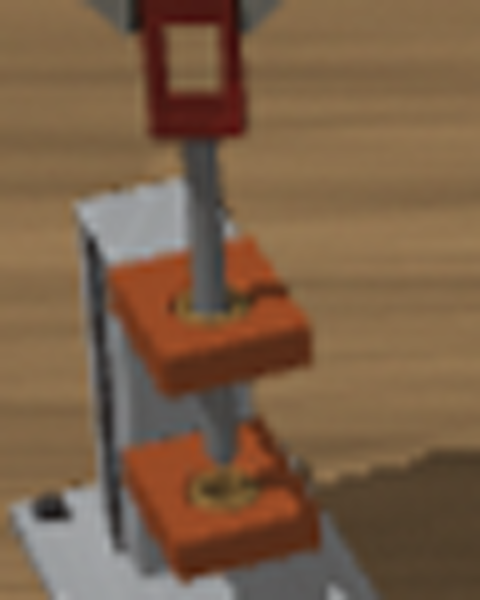

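The tip at (223,462) is straight above the lower mouth centre at (222,489), so the rod is well aligned. Now 40.5 mm down, to a tip height of about 28.

>>> {"method": "send_rows", "body": {"series": "-1 0.2 0 0 0; -1 0.4 0 0 0; -1 0.6 0 0 0; -1 0.8 0 0 0; -1 1.0 0 0 0; -1 1.2 0 0 0; -1 1.36 0 0 0; -1 1.36 0 0 0"}}

```text
time: 14.88
tool_pos: [557.4, -162.7, 180.0]
tcp_rot: [1.002, 1.57, 2.632]
contact_force: [0.2, -0.1, -0.8]
grip_width: 25.7
```

>>> {"method": "send_rows", "body": {"series": "-1 0 0 0 0; -1 0 0 0 0"}}

```text
time: 15.12
tool_pos: [557.7, -162.8, 180.7]
tcp_rot: [-1.749, 1.57, -0.119]
contact_force: [0.3, -0.6, -1.1]
grip_width: 25.8
```

Run:
```python
from h import *
o=get_obs();print(o["time"],np.round(o["tool_pos"],1),np.round(o["contact_force"],2),np.round(o["moment"],2),o["grip_width"],np.round(o["dq"],3))
a=capture("scene")
crop(a,225,205,65,85,7,"in3.png")
for th in("rod_grip","guide_rod","rod_shoulder","upper_mouth","jig","screwdriver","wheel","parts_bin"): print(th,[(np.round(d["point"],1).tolist(),round(d["score"],2)) for d in place_of(a,th)][:2])
```

```text
15.125 [ 557.7 -162.8  180.7] [ 0.27 -0.6  -1.11] [0.05 0.07 0.02] 25.80060558832484 [ 0.    -0.001  0.002  0.     0.     0.   ]
rod_grip []
guide_rod [([556.5, -160.7, 26.9], 0.65)]
rod_shoulder [([558.4, -159.9, 143.9], 0.93)]
upper_mouth [([557.0, -163.4, 124.7], 0.66), ([771.7, -223.4, 162.2], 0.58)]
jig [([564.1, -353.4, -2.9], 0.95), ([552.4, -161.6, -0.4], 0.79)]
screwdriver [([776.7, -9.2, 1.6], 0.88)]
wheel [([446.5, 13.7, -0.3], 0.91)]
parts_bin [([721.5, 296.4, -3.8], 0.68), ([555.8, -158.6, -2.4], 0.25)]
```

View pics/in3.png

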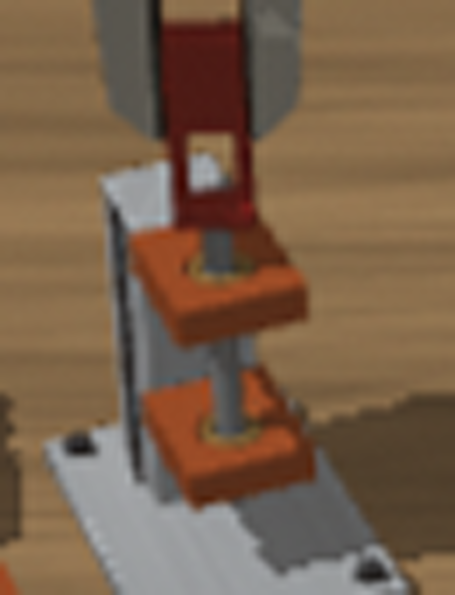

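The rod passes through both bushings: the upper ring is at about (221,268) and the lower at about (231,430) in the crop. Tip height is about 28 mm by kinematics and 27 mm by the network. Forces are at noise level and the bystanders haven't moved. Handing in.

Run:
```python
from plant import *
print(close_job()); o=get_obs(); print(o["time"],o["tool_pos"],o["grip_width"])
```

```text
the job is handed in; nothing more can be done
None
the job is handed in; nothing more can be done
```

The rod is threaded through both bushings of the small silver jig, and the gripper is still holding it there. I handed the job in at about 15 s. No verdict is reported.

I gripped the rod by its upper handle, raised it 15 mm and drew it 90 mm out along the hook. I then carried it over and lowered it in steps, after a 3.3 mm correction in x.

**Last checks:**
- **Tip height:** about 28 mm above the bench from the arm's position, and 27 mm from the network, against a target of 28 mm.
- **Contact:** the wrist force stayed at noise level, about 1 N, all the way down. The grip was 25.8 mm wide on the 26 mm handle.
- **Fit:** the last picture shows the rod through both rings and upright.
- **Bystanders:** the screwdriver, wheel and parts bin read within about 4 mm of where they started, which is within the network's accuracy.

**What disagreed or couldn't be checked:**
- The two cameras differed by about 2.5 mm on the jig's x and 2 mm on its y, so I aligned the rod and jig relative to each other in the picture.
- The arm blocked the top view over the jig, so the final alignment was checked in the scene camera only.
- The network missed `rod_grip` in the last picture. Its height for `rod_shoulder` (144 mm) fits the tip height, but its y for the rod was 2 to 3 mm off the bushing axis, within its stated accuracy. I relied on the picture and the force reading there.

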